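# Close down the clay grill

### The job

The small charcoal grill is finished for the day: slide its steel closing disc across the clay plate, without lifting it off, until it drops into the round seat over the fire hole and lies flat and flush with the plate, and push the air slide on the grill's far side fully shut. Be gentle, the clay chips if the disc is pressed or rammed against it with more than about 22 N. Leave the bowl, pitcher, spoon and rice bucket where they stand, and let go of everything at the end.

Things in the scene. Friction and masses are not known exactly. Their poses are not given: they have to be found in the camera images.
- grill: small clay charcoal grill, fixed: a terracotta box 214 mm (its x) by 334 mm (its y), 70 mm high, with a terracotta plate 186 x 306 x 16 mm on it; the plate's flat top is 86 mm above the bench. Origin: middle of its underside. x points to the long side with the air slide (away from the robot, within 0.3 rad), y along its length, z up
- seat_about (a point): rough middle of the round seat, level with the plate's top, 75 mm from the grill's middle towards its -y end. The plate is bedded by hand, so the true middle is up to 8 mm off this point along the grill's x and up to 8 mm along its y (fixed): find it by feel or eye. The seat is a recess 104 mm across, 6 mm deep, square-edged, with a flat ledge round the 64 mm fire hole
- disc_knob (a point): middle of the closing disc's knob. Flat steel disc 100 mm across, 6 mm thick, 0.3 to 0.42 kg, with an upright round knob 20 mm across, 26 mm high in its centre. This point is 19 mm above its underside: 105 mm above the bench when on the plate, 99 mm when home in the seat (2 mm play all round). z is the knob's axis. Starts flat on the plate beside the seat; friction on clay 0.48 to 0.63
- air_slide (a joint): position of the air slide, m: 0 fully shut (at its stop, covering the air hole), 0.06 fully open; it grows towards the grill's +y. It moves along the grill's y with about 2.5 N of friction and stays where it is left
- slide_knob (a point): middle of the air slide's knob, a level round wooden pin 16 mm across that sticks out along the grill's x; this point moves with the slide, 25 mm out from the grill's wall and 46 mm above the bench; the pin's free end is 16 mm further out. The tracks above and below the slide stand 8 mm out from the wall
- bowl: white enamel bowl, 150 mm across, 55 mm high; origin under its middle; to be left alone
- pitcher: glass pitcher, 112 mm across plus a handle, 195 mm high; origin under its middle; to be left alone
- spoon: steel serving spoon 274 mm long, lying on the bench beside the grill; origin near its middle, x towards its bowl; to be left alone
- rice_bucket: insulated plastic rice bucket with latched lid, 256 mm across, 230 mm high, 2.6 kg; origin under its middle; to be left alone
Not all that is in view belongs to the job. What is meant by the part that bears disc_knob is not green or orange, and is the smaller of those in its own colour.

How it is judged:
On the way:
1. the disc has dropped into the seat (z of disc_knob in the frame of grill below 0.1005 m and angle between disc_knob's own z axis and vertical below 0.025 rad and horizontal distance between disc_knob and seat_about below 0.018 m), for 0.2 s.
At the end, for the whole second after the job is handed in: The disc lies home in the seat: sunk flush (within 1.5 mm) and level within 0.025 rad, released and at rest; the air slide is shut to within 4 mm of its stop (all of step 1 and z of disc_knob in the frame of grill above 0.097 m and linear speed of disc below 0.02 m/s and value of joint air_slide below 0.004 m); the robot touches nothing.
It fails at once if the disc is lifted more than 10 mm off the plate (z of disc_knob in the frame of grill above 0.115 m).
It fails at once if the disc presses or knocks on the grill with more than 22 N (contact force between disc and grill above 22 N).
It fails at once if a bystander is moved more than 20 mm (distance of any of bowl, pitcher, spoon, rice_bucket from where it was at the start of the episode above 0.02 m).
It also fails if it takes over 72 s, if anything falls off the work surface, if the arm or the gripper's body presses on something with over 40 N, if the wrist force passes 120 N, or if a joint passes its speed limit or range.

### The arm

A 7-joint arm with a two-finger parallel gripper is mounted at the origin on the work surface. World frame = base frame: x ahead of the robot, y to its left, z up, the work surface at z = 0. Lengths are in m, angles in rad, forces in N, time in s.
With the tool pointing down it reaches from about 0.425 to 0.925 m from the base axis. Payload 6.8 kg.
Tool frame: the origin (TCP) lies at the very end of the fingers, on their centre line; the grasp point (between the pads) lies 19 mm behind it; z points along the fingers, y is the line along which they close (so a half turn about z gives the same grasp; the last joint's range is limited). The gripper opens to 85 mm and grips with 20 to 120 N. Pads are 22 mm wide; open, the fingers measure 114 mm over their backs; the gripper's body (76 mm by 85 mm) begins 54 mm behind the grasp point. The pads swing forward as they close: fully open they stand 13 mm farther back than shut.
Start: joints at [-1.355, 0.477, 0.022, 1.555, -0.011, 1.109, -0.083], TCP at [0.215, 0.64, 0.231] pointing down, gripper open.
Joint ranges: [-2.96, 2.96], [-0.34, 2.1], [-1.41, 1.46], [0.24, 2.44], [-1.37, 4.51], [0.17, 1.92], [-2.96, 2.96]. Speed limits (rad/s): [2.39, 2.39, 3.14, 3.14, 3.14, 3.14, 3.14].

### API

Orientations are given as a unit quaternion [w, x, y, z].
In Python, from station import get_obs, read_camera, hand_in gives the robot as it stands.
- The arm moves only by the tool arm_command, never from a script. Its argument "commands" is one flat list of numbers, 7 for each row, row after row: the shift along the tool's x, y, z in m, then the turn, a rotation vector about the tool's x, y, z in degrees, then the opening, from 0 (shut) to 1 (fully open). In form: [tx, ty, tz, rx, ry, rz, fingers, tx, ty, tz, rx, ry, rz, fingers, ...]. A call has 1 to 8 rows; each row is the pose to reach, as a shift and turn from the pose commanded when the call began, along the tool's axes at that moment; what a row does not reach only later rows make up. A row lasts 1/10 s, in which the tool goes at most 50 mm and 8.59 degrees, less where a joint would pass 70% of its speed; a pose out of reach is approached as far as the arm can. A call with a gripper value outside its range is refused whole. The fingers move at their own pace and stop on an object; "force" is the grip in N (left out, the last holds). Time passes only in rows, so rows that repeat a pose let the fingers close. It gives the time, the measured TCP pose, the force, the opening and the grip force at its end, in the units of the state.
- get_obs(): the state, without advancing time (a new reading comes with each control period).
- read_camera(name): name is "side" or "top" or "wrist"; returns a dict with "img" (480x640x3 uint8, red, green, blue), "camera_matrix" (3x3 intrinsics, pixels), "pose" (4x4, takes a point from camera to world coordinates). Camera axes: x right, y down, z forward; pixel columns grow to the right and rows downward; lengths in m; the calibration is good to about 2 mm. A picture is of the moment at which its call begins. There is no depth.
- hand_in(): hands the job in; it is judged then, once.
The state is a dict: "t": time; "q": joint angles; "joint_vel": joint speeds; "joint_torque": joint torques, N m; "eef_pos": TCP position; "tool_rot": TCP orientation; "contact_force": force on the tool from outside, world axes, zero at the start; "torque": the same for the moment, N m; "gripper_width": opening from 0.0 (shut) to 1.0 (fully open); "grasp_force": force on a finger pad.
Only numpy, scipy, OpenCV 4.12 (cv2) and the standard library are available. Lean on these libraries where they do the work, as an engineer would, in place of code of your own. Each camera call takes 0.05 s, during which the arm holds its last target. There are 200 camera calls.

## Working session

There is one attempt and no reset: what is moved stays moved. The work goes in short steps, Python scripts to look and compute and a tool call to move; the robot and the scene stay as the last step left them, time stands still between calls to the robot, and variables do not carry over. Pictures are saved under pics/ and viewed, at most 10 in all, crops included, and the job is handed in when it is done.

Besides the shell and the picture viewer there is one more tool, called after "Call:" by a JSON object that holds its "name" and its "arguments", one argument or row to a line. arm_command: Moves the arm, as the interface text tells. Its arguments: {"type":"object","properties":{"commands":{"type":"array","items":{"type":"number"}},"force":{"type":"number"}},"required":["commands"]}

```bash
mkdir -p pics
cat > h.py <<'E'
import numpy as np, cv2
from station import get_obs, read_camera, hand_in
from scipy.spatial.transform import Rotation as R
def cam(n,save=None):
    c=read_camera(n)
    if save: cv2.imwrite('pics/'+save,cv2.cvtColor(c['img'],cv2.COLOR_RGB2BGR)); np.savez('pics/'+n,K=c['camera_matrix'],T=c['pose'],img=c['img'])
    return c
def load(n):
    d=np.load('pics/'+n+'.npz'); return {'camera_matrix':d['K'],'pose':d['T'],'img':d['img']}
def ray(c,u,v,z):
    d=c['pose'][:3,:3]@np.linalg.inv(c['camera_matrix'])@[u,v,1]; o=c['pose'][:3,3]
    return o+d*(z-o[2])/d[2]
def proj(c,p):
    q=c['camera_matrix']@(c['pose'][:3,:3].T@(np.array(p)-c['pose'][:3,3])); return q[:2]/q[2]
def tool(p):  # world point -> shift in current tool axes
    o=get_obs(); w,x,y,z=o['tool_rot']; return R.from_quat([x,y,z,w]).inv().apply(np.array(p)-o['eef_pos'])
E
python3 - <<'E'
from h import *
np.set_printoptions(precision=4,suppress=True)
a=cam('top','top1.png');b=cam('side','side1.png')
o=get_obs();print(o['t'],o['eef_pos'],o['tool_rot'],o['contact_force'])
print(a['pose'],b['pose'])
E
```

```text
0.1 [0.2146 0.6394 0.2304] [-0.0001  0.1612  0.9869 -0.0008] [-0.0566  0.1655  0.864 ]
[[ 0.0251 -0.9822  0.1861  0.3134]
 [-0.9997 -0.026  -0.0029  0.0179]
 [ 0.0077 -0.186  -0.9825  1.1847]
 [ 0.      0.      0.      1.    ]] [[ 0.9957 -0.0448  0.0808  0.3971]
 [-0.0924 -0.4951  0.8639 -1.3539]
 [ 0.0013 -0.8677 -0.4971  0.8827]
 [ 0.      0.      0.      1.    ]]
```

View pics/top1.png

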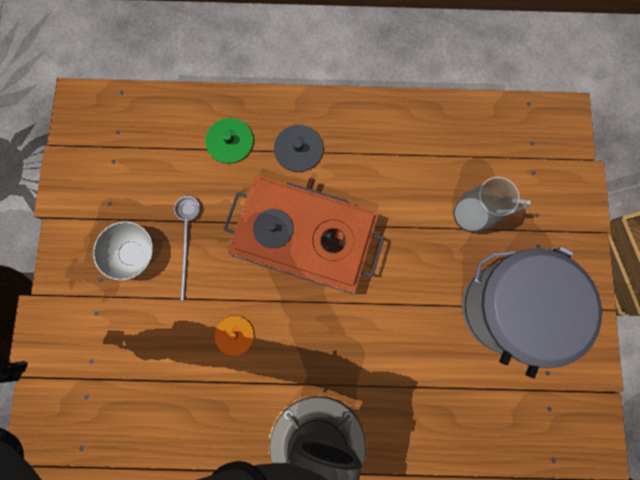

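View pics/side1.png

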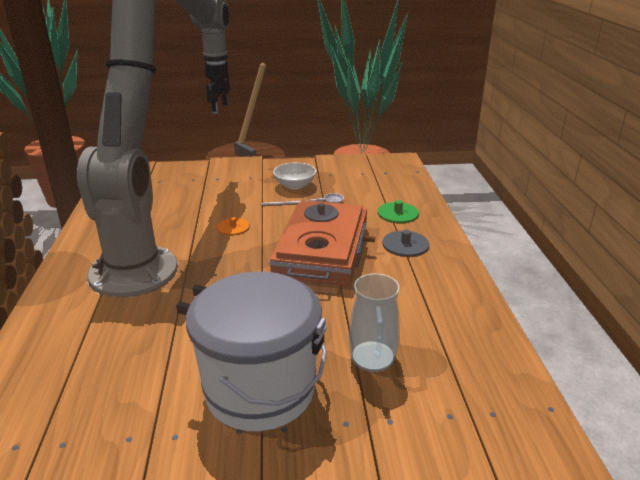

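Top view candidates for the disc are green (229,140), orange (235,335), a larger dark one on the bench (299,148) and a dark one on the plate (273,228). The last fits: it isn't green or orange, it's the smaller of the two dark ones, and it lies on the plate beside the seat (333,240). An enlarged crop should confirm it.

Run:
```python
from h import *
np.set_printoptions(precision=4,suppress=True)
a=load('top');b=load('side')
im=cv2.cvtColor(a['img'],cv2.COLOR_RGB2BGR)
cv2.imwrite('pics/crop1.png',cv2.resize(im[120:310,205:405],None,fx=3.1,fy=3.1,interpolation=cv2.INTER_CUBIC)[:600])
print(a['camera_matrix'])
hsv=cv2.cvtColor(im,cv2.COLOR_BGR2HSV)
def blob(c,box,z):
    i=cv2.cvtColor(c['img'],cv2.COLOR_RGB2HSV); u0,u1,v0,v1=box
    m=((i[v0:v1,u0:u1,1]<90)&(i[v0:v1,u0:u1,2]<110)).astype(np.uint8)
    cs,_=cv2.findContours(m,0,cv2.CHAIN_APPROX_NONE);k=max(cs,key=cv2.contourArea)
    e=cv2.fitEllipse(cv2.convexHull(k)); p=(e[0][0]+u0,e[0][1]+v0);print(p,e[1],ray(c,*p,z))
blob(a,(245,300,203,255),.092)
blob(a,(268,330,120,177),.006)
for n,(u,v),z in [('knobtop',(275,226),.118),('seat',(334,240),.086),('slide',(311,184),.046),('slidebase',(313,192),.046)]: print(n,ray(a,u,v,z))
# terracotta
m=((hsv[...,0]<9)&(hsv[...,1]>150)&(hsv[...,2]>90)).astype(np.uint8);m[:150]=0
cs,_=cv2.findContours(m,0,2);k=max(cs,key=cv2.contourArea);r=cv2.minAreaRect(k);print(r);print([ray(a,*p,.07)for p in cv2.boxPoints(r)])
```

```text
[[448.9706   0.     317.3416]
 [  0.     448.9706 230.9211]
 [  0.       0.       1.    ]]
(272.6221561431885, 228.16905212402344) (38.62765884399414, 39.67219924926758) [0.5244 0.1256 0.092 ]
(298.0945358276367, 147.8306713104248) (46.37438201904297, 48.835975646972656) [0.7693 0.0735 0.006 ]
knobtop [0.5249 0.1175 0.118 ]
seat [ 0.4997 -0.0273  0.086 ]
slide [0.6544 0.0344 0.046 ]
slidebase [0.6327 0.0285 0.046 ]
((275.5575256347656, 234.00390625), (79.97730255126953, 63.355010986328125), 17.927921295166016)
[array([0.4654, 0.2372, 0.07  ]), array([0.6226, 0.197 , 0.07  ]), array([0.5631, 0.0003, 0.07  ]), array([0.4089, 0.0452, 0.07  ])]
```

View pics/crop1.png

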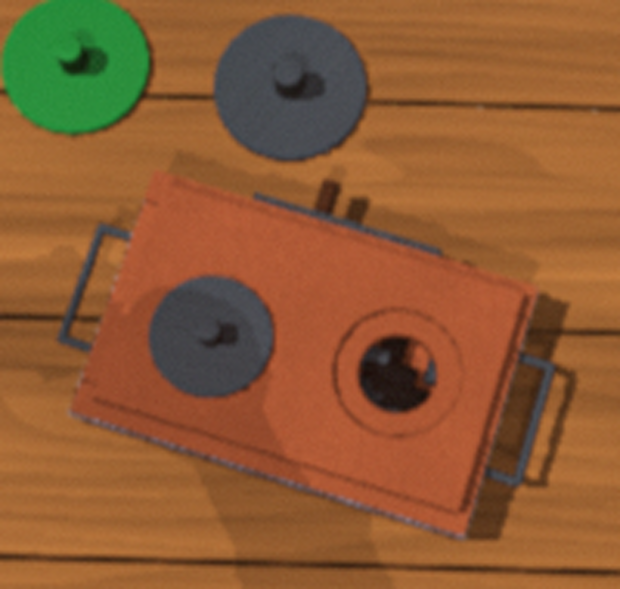

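The enlarged crop confirms the small dark disc, centred at crop (212,336). The seat ring is at crop (398,372), i.e. top-view pixel (333.5,240.2). The brown air-slide pin is at crop (328,195), with its shadow beside it. Next I'll hover over the plate for a closer look.

Call:
{"name": "arm_command", "arguments": {
  "commands": [-0.46,-0.46,-0.07,0,0,-9,0.28,-0.46,-0.46,-0.07,0,0,-9,0.28,-0.46,-0.46,-0.07,0,0,-9,0.28,-0.46,-0.46,-0.07,0,0,-9,0.28,-0.46,-0.46,-0.07,0,0,-9,0.28,-0.46,-0.46,-0.07,0,0,-9,0.28,-0.46,-0.46,-0.07,0,0,-9,0.28,-0.46,-0.46,-0.07,0,0,-9,0.28]
}}

```text
t: 0.9
eef_pos: [0.3923, 0.2817, 0.2741]
tool_rot: [-0.0, 0.083, 0.997, -0.0]
contact_force: [0.3, 0.7, -0.3]
gripper_width: 0.279
grasp_force: 0.0
```

Run:
```python
from h import *
np.set_printoptions(precision=4,suppress=True)
print(get_obs()['t'],tool([.51,.06,.30]))
```

```text
0.9 [-0.1529 -0.1991 -0.0259]
```

Call:
{"name": "arm_command", "arguments": {
  "commands": [-0.153,-0.199,-0.026,0,0,0,0.28,-0.153,-0.199,-0.026,0,0,0,0.28,-0.153,-0.199,-0.026,0,0,0,0.28,-0.153,-0.199,-0.026,0,0,0,0.28,-0.153,-0.199,-0.026,0,0,0,0.28,-0.153,-0.199,-0.026,0,0,0,0.28,-0.153,-0.199,-0.026,0,0,0,0.28,-0.153,-0.199,-0.026,0,0,0,0.28]
}}

```text
t: 1.7
eef_pos: [0.5091, 0.0635, 0.2996]
tool_rot: [-0.001, 0.082, 0.997, 0.0]
contact_force: [0.1, 0.3, 1.0]
gripper_width: 0.277
grasp_force: 0.0
```

Run:
```python
from h import *
np.set_printoptions(precision=4,suppress=True)
c=cam('wrist','wrist1.png');o=get_obs();print(o['t'],o['eef_pos']);print(c['pose'],c['camera_matrix'])
print(proj(c,[.4993,-.0265,.086]),proj(c,[.5244,.1256,.092]))
```

```text
1.75 [0.509  0.0639 0.2996]
[[ 0.163   0.9391  0.3024  0.4307]
 [ 0.9866 -0.1553 -0.0496  0.0759]
 [ 0.0004  0.3064 -0.9519  0.4424]
 [ 0.      0.      0.      1.    ]] [[392.3723   0.     316.667 ]
 [  0.     392.3723 240.3932]
 [  0.       0.       1.    ]]
[220.01   209.3827] [386.7586 210.8433]
```

View pics/wrist1.png

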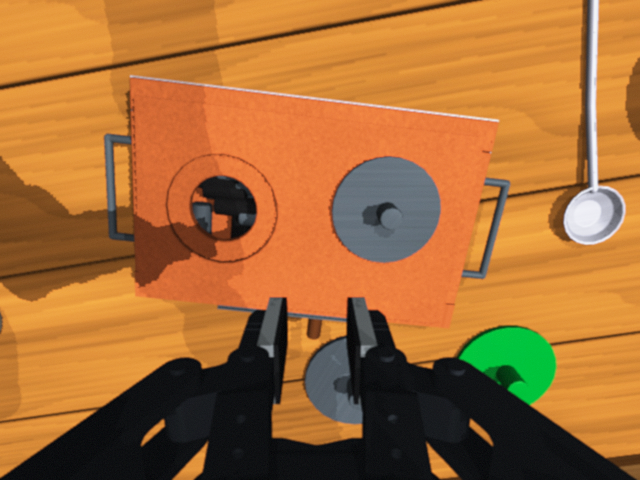

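The wrist view shows the seat ring around (222,208), the disc around (386,209), its knob top at (389,215) and the slide pin at (315,328). I'll fit both circles on their planes.

```bash
cat >> h.py <<'E'
def circ(c,u0,v0,r0,r1,z,it=3):
    g=cv2.GaussianBlur(cv2.cvtColor(c['img'],cv2.COLOR_RGB2GRAY),(3,3),0).astype(float); P=[]
    for a in np.linspace(0,2*np.pi,90,endpoint=False):
        rr=np.arange(r0,r1,.25); us=(u0+rr*np.cos(a)).astype(np.float32); vs=(v0+rr*np.sin(a)).astype(np.float32)
        s=cv2.remap(g.astype(np.float32),us[None],vs[None],1)[0]
        k=np.argmin(s) if z<.09 else np.argmax(np.gradient(s))
        P.append(ray(c,us[k],vs[k],z)[:2])
    P=np.array(P)
    for _ in range(it):
        x=np.linalg.lstsq(np.c_[2*P,np.ones(len(P))],(P**2).sum(1),rcond=None)[0]; r=np.sqrt(x[2]+x[0]**2+x[1]**2)
        e=np.abs(np.linalg.norm(P-x[:2],axis=1)-r); P=P[e<=max(.0015,1.5*np.median(e))]
    return x[:2],r,len(P)
E
python3 - <<'E'
from h import *
np.set_printoptions(precision=4,suppress=True)
c=load('wrist');t=load('top')
print('seat w',circ(c,222,208,46,62,.086),'top',circ(t,333.5,240.2,17,24,.086))
print('disc w',circ(c,386.5,209.5,46,62,.092),'top',circ(t,273,228,16,24,.092))
print('knobtop',ray(c,389.5,215,.118))
print('box corners', [ray(c,*p,.07) for p in [(130,76),(498,121),(449,327),(136,296)]])
print('pin', ray(c,315,320,.046),ray(c,315,337,.046))
E
```

```text
seat w (array([ 0.5   , -0.0252]), np.float64(0.05099993553764275), 88) top (array([ 0.5006, -0.0247]), np.float64(0.05104753055246185), 90)
disc w (array([0.5245, 0.1235]), np.float64(0.05040272849713447), 89) top (array([0.5246, 0.1242]), np.float64(0.050676389058085074), 87)
knobtop [0.5214 0.1238 0.118 ]
box corners [array([ 0.3725, -0.0806,  0.07  ]), array([0.4634, 0.2376, 0.07  ]), array([0.6685, 0.1807, 0.07  ]), array([ 0.5784, -0.1397,  0.07  ])]
pin [0.65   0.0379 0.046 ] [0.6717 0.0342 0.046 ]
```

Run:
```python
from h import *
np.set_printoptions(precision=4,suppress=True)
print(tool([.5245,.124,.16]),tool([.5245,.124,.097]))
```

```text
[-0.0057  0.0618  0.1396] [-0.0057  0.0618  0.2026]
```

Call:
{"name": "arm_command", "arguments": {
  "commands": [-0.0055,0.062,0.09,0,0,0,0.5,-0.0055,0.062,0.14,0,0,0,0.5,-0.0055,0.062,0.14,0,0,0,0.5,-0.0055,0.062,0.14,0,0,0,0.5,-0.0055,0.062,0.14,0,0,0,0.5,-0.0055,0.062,0.14,0,0,0,0.5]
}}

```text
t: 2.35
eef_pos: [0.5265, 0.1224, 0.1622]
tool_rot: [0.001, 0.083, 0.997, 0.001]
contact_force: [0.2, 0.2, 0.2]
gripper_width: 0.503
grasp_force: 0.0
```

Run:
```python
from h import *
np.set_printoptions(precision=4,suppress=True)
c=cam('wrist','wrist2.png');print(get_obs()['eef_pos'],tool([.5245,.124,.097]),proj(c,[.5245,.124,.118]),proj(c,[.5245,.124,.092]))
```

```text
[0.5269 0.1222 0.1626] [0.0029 0.0012 0.0656] [319.9678 271.2868] [319.5365 253.9401]
```

View pics/wrist2.png

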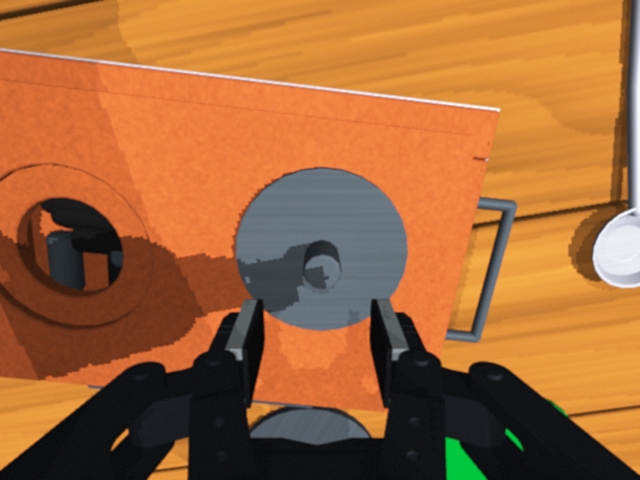

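The knob top at (322,271) sits midway between the fingers, as predicted. I'll go down and cage it loosely.

Call:
{"name": "arm_command", "arguments": {
  "commands": [0.002,0.001,0.03,0,0,0,0.5,0.002,0.001,0.05,0,0,0,0.5,0.002,0.001,0.065,0,0,0,0.5,0.002,0.001,0.065,0,0,0,0.5,0.002,0.001,0.065,0,0,0,0.28,0.002,0.001,0.065,0,0,0,0.28,0.002,0.001,0.065,0,0,0,0.28,0.002,0.001,0.065,0,0,0,0.28],
  "force": 20
}}

```text
t: 3.2
eef_pos: [0.5241, 0.1239, 0.0959]
tool_rot: [0.001, 0.083, 0.997, 0.0]
contact_force: [1.0, -0.1, 0.2]
gripper_width: 0.282
grasp_force: 0.0
```

Run:
```python
from h import *
np.set_printoptions(precision=4,suppress=True)
o=get_obs();print(o['eef_pos'],o['contact_force'],tool([.5003,-.025,.097]),o['gripper_width'])
```

```text
[0.5241 0.1239 0.0959] [ 0.9956 -0.1072  0.2499] [-0.0012 -0.1508 -0.0012] 0.2823959542644907
```

Call:
{"name": "arm_command", "arguments": {
  "commands": [0,-0.008,-0.001,0,0,0,0.28,0,-0.02,-0.001,0,0,0,0.28,0,-0.034,-0.001,0,0,0,0.28,0,-0.05,-0.001,0,0,0,0.28,0,-0.066,-0.001,0,0,0,0.28,0,-0.082,-0.001,0,0,0,0.28,0,-0.098,-0.001,0,0,0,0.28,0,-0.11,-0.001,0,0,0,0.28]
}}

```text
t: 4.0
eef_pos: [0.5049, 0.0132, 0.0962]
tool_rot: [-0.0, 0.084, 0.996, -0.0]
contact_force: [0.5, 2.5, 3.6]
gripper_width: 0.281
grasp_force: 1.9
```

Run:
```python
from h import *
np.set_printoptions(precision=4,suppress=True)
c=cam('wrist','wrist3.png')
o=get_obs();print(o['eef_pos'],o['contact_force'],tool([.5003,-.025,.097]),o['gripper_width'],proj(c,o['eef_pos']+[0,0,.02]),proj(c,[.5003,-.025,.086]))
```

```text
[0.5043 0.0111 0.0961] [-0.4564 -2.4581 -0.32  ] [-0.0021 -0.0362 -0.0009] 0.2785315772050515 [311.7734 345.0836] [229.2153 310.2742]
```

View pics/wrist3.png

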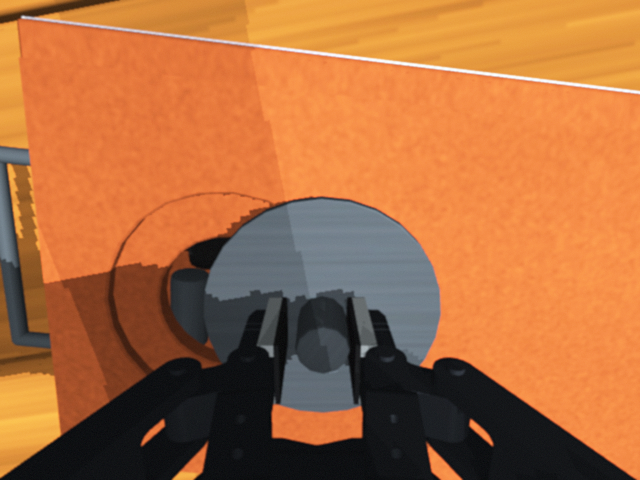

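The disc, spanning about (205–440, 197–411), has slid partly over the seat with its knob caged. I'll check its lateral offset from the seat.

Run:
```python
from h import *
np.set_printoptions(precision=4,suppress=True)
c=load('wrist')
def edge(c,u0,v0,z,bright,angs,r0,r1):
    g=cv2.GaussianBlur(c['img'][...,0],(3,3),0).astype(np.float32); P=[]
    for a in np.radians(angs):
        rr=np.arange(r0,r1,.25,np.float32); s=cv2.remap(g,(u0+rr*np.cos(a))[None].astype(np.float32),(v0+rr*np.sin(a))[None].astype(np.float32),1)[0]
        k=np.argmax(np.gradient(s)) if bright else np.argmin(s)
        P.append(ray(c,u0+rr[k]*np.cos(a),v0+rr[k]*np.sin(a),z)[:2])
    P=np.array(P); 
    for _ in range(3):
        x=np.linalg.lstsq(np.c_[2*P,np.ones(len(P))],(P**2).sum(1),rcond=None)[0]; r=np.sqrt(x[2]+x[0]**2+x[1]**2)
        e=np.abs(np.linalg.norm(P-x[:2],axis=1)-r);P=P[e<=max(.001,1.5*np.median(e))]
    return x[:2],r,len(P)
d=edge(c,322,304,.092,1,range(-60,31,2),95,130);print(d)
s=edge(c,229,310,.086,0,range(170,271,3),100,130);print(s)
S=np.array([.5003,-.025]);o=get_obs()
for q in (S,s[0]): print(tool([*q,.097])-tool([*d[0],.097]))
```

```text
(array([0.5057, 0.0131]), np.float64(0.050901901568539284), 46)
(array([ 0.4981, -0.0255]), np.float64(0.0496908904119293), 33)
[-0.0011 -0.0385  0.0001]
[ 0.001  -0.0393  0.0001]
```

Call:
{"name": "arm_command", "arguments": {
  "commands": [0,-0.008,-0.001,0,0,0,0.28,0,-0.018,-0.001,0,0,0,0.28,0,-0.026,-0.001,0,0,0,0.28,0,-0.031,-0.001,0,0,0,0.28,0,-0.034,-0.001,0,0,0,0.28,0,-0.036,-0.001,0,0,0,0.28,0,-0.0375,-0.001,0,0,0,0.28,0,-0.0375,-0.001,0,0,0,0.28]
}}

```text
t: 4.85
eef_pos: [0.499, -0.0218, 0.097]
tool_rot: [-0.0, 0.083, 0.997, -0.0]
contact_force: [0.2, 0.2, 0.1]
gripper_width: 0.28
grasp_force: 0.1
```

Run:
```python
from h import *
np.set_printoptions(precision=4,suppress=True)
c=cam('wrist','wrist4.png')
o=get_obs();print(o['eef_pos'],o['contact_force'],tool([.5003,-.025,.097]),o['gripper_width'])
```

```text
[ 0.4991 -0.0217  0.0971] [ 0.1229 -0.971   0.0265] [-0.0017 -0.003   0.0001] 0.28058108529626874
```

View pics/wrist4.png

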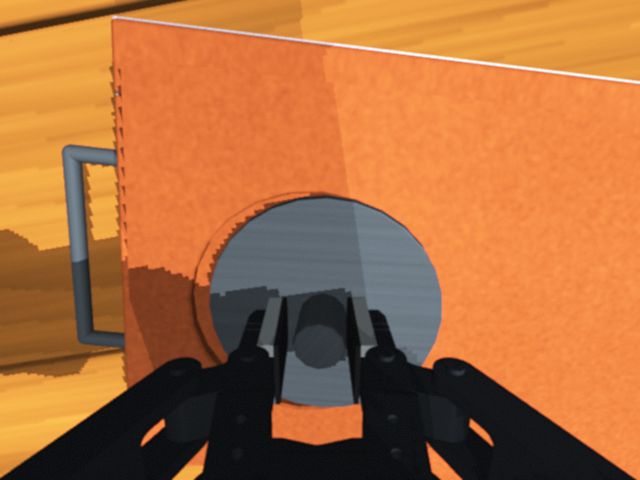

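The disc hasn't dropped yet. A crescent of seat, about 17 px wide, shows at its left (195–211, 290), so it needs roughly 5 mm more.

Call:
{"name": "arm_command", "arguments": {
  "commands": [0,-0.002,0,0,0,0,0.28,0,-0.003,0,0,0,0,0.28,0,-0.0035,0,0,0,0,0.28,0,-0.004,0,0,0,0,0.28,0,-0.0045,0,0,0,0,0.28,0,-0.005,0,0,0,0,0.28,0,-0.005,0,0,0,0,0.28]
}}

```text
t: 5.6
eef_pos: [0.4985, -0.0264, 0.0972]
tool_rot: [0.0, 0.083, 0.997, 0.0]
contact_force: [0.2, 2.6, 0.4]
gripper_width: 0.284
grasp_force: 1.0
```

Run:
```python
from h import *
np.set_printoptions(precision=4,suppress=True)
c=cam('wrist','wrist5.png')
o=get_obs();print(o['eef_pos'],o['contact_force'],tool([.5003,-.025,.097]),o['gripper_width'])
```

```text
[ 0.4984 -0.0264  0.0972] [-0.4805  2.032  -0.4331] [-0.0016  0.0017  0.0002] 0.2783170199072476
```

View pics/wrist5.png

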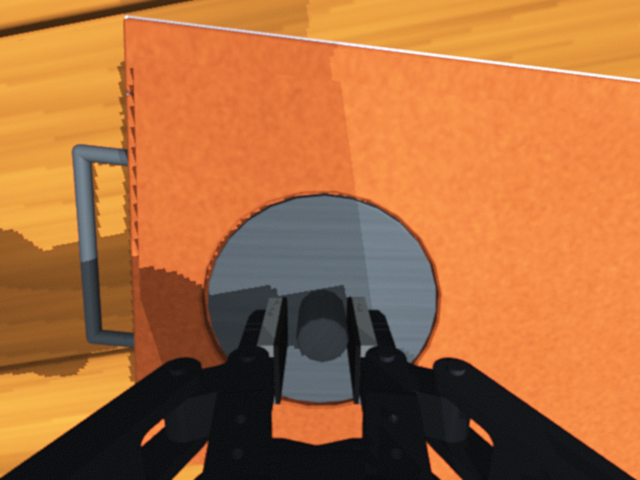

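The disc now shows a thin, even dark ring all round, with its edge at (207–438, 193–403), so it has dropped in. I'll open, rise, and plan the slide.

Call:
{"name": "arm_command", "arguments": {
  "commands": [0,0.001,0,0,0,0,0.5,0,0.001,0,0,0,0,0.5,0,0.001,0,0,0,0,0.5,0,0.001,-0.02,0,0,0,0.5,0,0.001,-0.05,0,0,0,0.5,0,0.001,-0.1,0,0,0,0.1,0,0.001,-0.13,0,0,0,0,0,0.001,-0.13,0,0,0,0]
}}

```text
t: 6.45
eef_pos: [0.5013, -0.0259, 0.2314]
tool_rot: [0.004, 0.084, 0.996, 0.001]
contact_force: [-0.7, 0.4, -0.3]
gripper_width: 0.005
grasp_force: 0.0
```

Run:
```python
from h import *
np.set_printoptions(precision=4,suppress=True)
c=cam('wrist');s=cam('side','side2.png')
cv2.imwrite('pics/s2c.png',cv2.resize(cv2.cvtColor(s['img'],cv2.COLOR_RGB2BGR)[190:290,260:440],None,fx=4,fy=4,interpolation=2))
o=get_obs();print(o['eef_pos'],o['contact_force'],o['gripper_width'],o['q'])
# knob top centre check + rough disc
print(proj(s,[.5003,-.025,.112]),proj(s,[.5003,-.025,.118]),proj(s,[.658,.036,.046]))
```

```text
[ 0.4986 -0.0256  0.2274] [-0.4213 -0.1666 -0.3262] -0.0021660671499930573 [-0.389   0.1918  0.3618  1.9924 -0.0824  0.97    1.4173]
[315.5874 231.9782] [315.5751 230.0288] [369.3348 238.8818]
```

View pics/s2c.png

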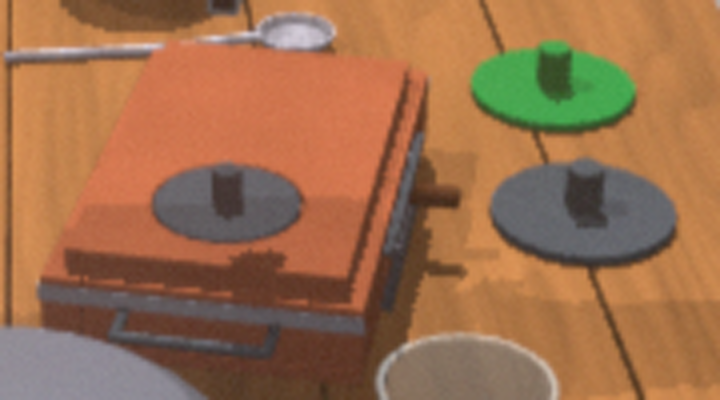

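The side view shows the disc lying flush in the seat, centred at crop (227,203). The brown slide pin is at crop (440,195), full-image (370,239), which matches my estimate. Now to bring the shut fingers to the pin's +y side.

Run:
```python
from h import *
np.set_printoptions(precision=4,suppress=True)
print(tool([.6666,.0721,.2]))
```

```text
[-0.1494  0.1243  0.0276]
```

Call:
{"name": "arm_command", "arguments": {
  "commands": [-0.15,0.125,0.0,0,0,6.5,0,-0.15,0.125,0.0,0,0,6.5,0,-0.15,0.125,0.02,0,0,6.5,0,-0.15,0.125,0.027,0,0,6.5,0,-0.15,0.125,0.027,0,0,6.5,0,-0.15,0.125,0.027,0,0,6.5,0,-0.15,0.125,0.027,0,0,6.5,0]
}}

```text
t: 7.25
eef_pos: [0.6661, 0.0712, 0.1991]
tool_rot: [-0.001, 0.14, 0.99, -0.001]
contact_force: [0.6, -0.1, -0.3]
gripper_width: 0.002
grasp_force: 0.0
```

Run:
```python
from h import *
np.set_printoptions(precision=4,suppress=True)
c=cam('wrist','wrist6.png');print(get_obs()['eef_pos'],tool([.6666,.0721,.034]))
print(proj(c,[.6666,.0721,.034]),proj(c,[.655,.036,.046]))
```

```text
[0.6663 0.0711 0.2   ] [-0.0001  0.0012  0.166 ]
[318.8978 217.4613] [270.3308 219.8565]
```

View pics/wrist6.png

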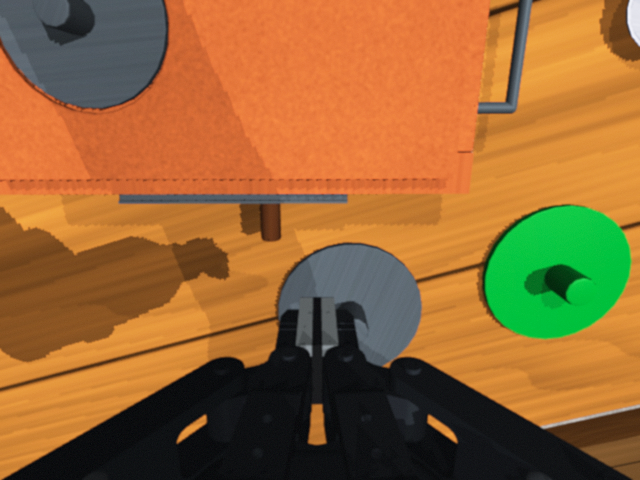

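The track front edge is at v≈203 and the pin runs from (271,205) to (271,240). The landing spot projects to (319,217), so I'll go 4 mm further out for track clearance and descend.

Call:
{"name": "arm_command", "arguments": {
  "commands": [-0.004,0.002,0.04,0,0,0,0,-0.004,0.002,0.08,0,0,0,0,-0.004,0.002,0.12,0,0,0,0,-0.004,0.002,0.15,0,0,0,0,-0.004,0.002,0.165,0,0,0,0,-0.004,0.002,0.165,0,0,0,0]
}}

```text
t: 7.9
eef_pos: [0.67, 0.0727, 0.034]
tool_rot: [-0.001, 0.14, 0.99, -0.0]
contact_force: [-1.0, 0.7, 1.1]
gripper_width: 0.002
grasp_force: 0.0
```

Call:
{"name": "arm_command", "arguments": {
  "commands": [0,-0.008,0,0,0,0,0,0,-0.014,0,0,0,0,0,0,-0.02,0,0,0,0,0,0,-0.026,0,0,0,0,0,0,-0.032,0,0,0,0,0,0,-0.038,0,0,0,0,0,0,-0.044,0,0,0,0,0,0,-0.05,0,0,0,0,0]
}}

```text
t: 8.7
eef_pos: [0.6578, 0.0252, 0.0351]
tool_rot: [0.0, 0.14, 0.99, 0.0]
contact_force: [2.4, 2.2, 2.1]
gripper_width: 0.0
grasp_force: 1.5
```

Call:
{"name": "arm_command", "arguments": {
  "commands": [0,-0.003,0,0,0,0,0,0,-0.006,0,0,0,0,0,0,-0.009,0,0,0,0,0,0,-0.011,0,0,0,0,0,0,-0.013,0,0,0,0,0,0,-0.013,0,0,0,0,0]
}}

```text
t: 9.3
eef_pos: [0.6539, 0.0126, 0.0349]
tool_rot: [-0.0, 0.14, 0.99, -0.0]
contact_force: [1.2, 0.5, 0.8]
gripper_width: 0.004
grasp_force: 0.7
```

Run:
```python
from h import *
np.set_printoptions(precision=4,suppress=True)
c=cam('top','top2.png');s=cam('side')
I=[cv2.resize(cv2.cvtColor(x,cv2.COLOR_RGB2BGR),(780,296),interpolation=2) for x in (c['img'][150:244,220:468],s['img'][205:280,270:468])]
cv2.imwrite('pics/both.png',np.vstack(I))
o=get_obs();print(o['eef_pos'],o['contact_force'])
```

```text
[0.6537 0.0126 0.0348] [1.552  0.4733 0.3717]
```

View pics/both.png

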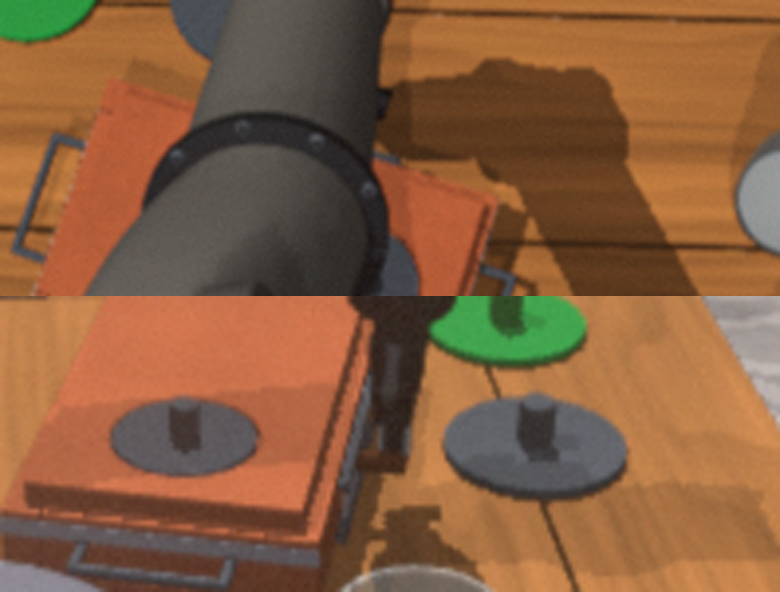

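The fingers are against the pin, at crop (383,460), and the disc is still flush. I've now viewed 11 pictures, one over the limit of 10, so I'll finish by force and numbers only, pushing on in small steps to the stop.

Call:
{"name": "arm_command", "arguments": {
  "commands": [0,-0.002,0,0,0,0,0,0,-0.004,0,0,0,0,0,0,-0.006,0,0,0,0,0,0,-0.008,0,0,0,0,0]
}}

```text
t: 9.8
eef_pos: [0.6516, 0.0053, 0.0349]
tool_rot: [-0.0, 0.14, 0.99, 0.0]
contact_force: [0.9, 2.4, -0.3]
gripper_width: -0.001
grasp_force: 1.3
```

Call:
{"name": "arm_command", "arguments": {
  "commands": [0,-0.0015,0,0,0,0,0,0,-0.003,0,0,0,0,0,0,-0.0045,0,0,0,0,0]
}}

```text
t: 10.1
eef_pos: [0.651, 0.003, 0.035]
tool_rot: [0.0, 0.139, 0.99, 0.001]
contact_force: [3.0, 8.6, -2.2]
gripper_width: 0.007
grasp_force: 4.3
```

Call:
{"name": "arm_command", "arguments": {
  "commands": [0,-0.001,0,0,0,0,0,0,-0.002,0,0,0,0,0,0,-0.002,0,0,0,0,0]
}}

```text
t: 10.4
eef_pos: [0.6509, 0.003, 0.0351]
tool_rot: [0.0, 0.138, 0.99, 0.002]
contact_force: [3.1, 10.0, -2.7]
gripper_width: 0.0
grasp_force: 4.9
```

It's at the stop: 10 N and no further motion. Now I'll back off and rise.

Call:
{"name": "arm_command", "arguments": {
  "commands": [0,0.01,0,0,0,0,0,0,0.02,0,0,0,0,0,0,0.02,-0.03,0,0,0,0,0,0.02,-0.07,0,0,0,0,0,0.02,-0.12,0,0,0,0,0,0.02,-0.17,0,0,0,0,0,0.02,-0.17,0,0,0,0,0,0.02,-0.17,0,0,0,0]
}}

```text
t: 11.2
eef_pos: [0.6563, 0.0179, 0.2066]
tool_rot: [0.001, 0.14, 0.99, 0.0]
contact_force: [0.1, 0.6, -0.7]
gripper_width: 0.002
grasp_force: 0.0
```

Run:
```python
from h import *
np.set_printoptions(precision=4,suppress=True)
c=cam('wrist','wrist7.png');o=get_obs();print(o['t'],o['eef_pos'],o['contact_force'])
h=cv2.cvtColor(c['img'],cv2.COLOR_RGB2HSV)
u,v=proj(c,[.643,-.02,.046]).astype(int);print(u,v)
# blue-grey slide/track extent and brown pin extent
x=c['img'].astype(int);m=((h[...,0]<12)&(h[...,1]>120)&(h[...,2]<125)&(h[...,2]>40)).astype(np.uint8)
sub=np.zeros_like(m);sub[max(0,v-50):v+50,max(0,u-70):u+70]=m[max(0,v-50):v+50,max(0,u-70):u+70]
n,l,st,ce=cv2.connectedComponentsWithStats(sub)
for i in range(1,n):
    if st[i,4]>60: print(st[i],ce[i],ray(c,*ce[i],.046))
# track (grey, low sat) below the wall
g=((h[...,1]<90)&(h[...,2]<140)).astype(np.uint8); g[v+12:]=0
n,l,st,ce=cv2.connectedComponentsWithStats(g)
for i in range(1,n):
    if st[i,4]>200: print('g',st[i],ce[i])
```

```text
11.25 [0.6552 0.0181 0.2049] [-0.8889  0.4984 -0.7712]
266 214
[261 194  19  36 567] [269.8801 211.1252] [ 0.6408 -0.0167  0.046 ]
g [   5    0   54  106 1526] [25.3657 58.2333]
g [   90     0   170    98 13145] [178.324   41.2771]
g [ 555    0   52  105 1400] [587.0436  58.2407]
g [ 195  184  225   10 2034] [306.6716 188.1386]
```

The pin now sits about as far left of the track's centre as it started right of it, against a hard stop, so the slide is shut. The robot is clear of everything, so I'll hand in.

```bash
python3 -c "
from h import *
print(hand_in())"
```

```text
the job is handed in; nothing more can be done
None
```

The disc lies flush in its seat, the air slide is pushed shut against its stop, and the arm is clear of everything; the job is handed in at about 11 s (no verdict came back), though I viewed 11 pictures against the limit of 10.

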